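# Blow the dust off a carved owl

### The job

Lift the alabaster owl out of its rack lane, which leaves only its front and back free to grip, stand it on the open bench and let go; then take it again the other way, since the seat of the blow-off station leaves only its sides free, and stand it squarely in the middle of that seat, facing the nozzle, pushed back until its back touches the wooden backstop. Let go of it, then squeeze the blow gun's trigger fully home towards the grip, keep it home for a good second and let it spring out again. Do not drop or topple the owl, do not pull the trigger before it stands in place, and leave the other figurines and the jar alone.

Things in the scene. Friction and masses are not known exactly. Their poses are not given: they have to be found in the camera images.
- owl: Carved alabaster owl, 0.25-0.5 kg, 94 mm tall, two ear tufts. Origin: centre of underside; z up, its face looks along its -x. Plinth 46 (x) x 52 (y) x 14 mm high; body above it 36 (x) x 44 (y) mm, 14 to 68 mm up, gripped front and back (36 mm) or by the sides (44 mm); head 32 x 38 mm up to 88 mm.
- owl_face (a point): Point between the owl's eyes: 18 mm in front (-x) of the owl's axis, 80 mm above its underside.
- rack: Fixed wooden rack, 110 (x) x 230 (y) mm, origin centre of underside, floor 6 mm thick. Four walls 8 mm thick, tops 88 mm above the bench, at y = -111, -37, 37, 111 mm, make three lanes 66 mm wide open at front (-x), back (+x) and top. The owl stands in any one lane facing about the rack's -x; egg and elephant in the others.
- station: Fixed wooden board, x -140..110, y -160..160, 12 mm thick; origin centre of underside. +y end: metal seat and backstop (top 113 mm). -y end: blow gun on a post, lying on its side: barrel along y at x = 30, nozzle to +y, gun top 102 mm; black grip x -85..15, y -98..-72, z 72..98; trigger on the grip's +y side. Air pipe at x -112, y -85. All mm.
- nest (a point): On the seat's top (28 mm above the bench) at the foot of the backstop, mid-length; axes as the station. Seat 74 mm long in x, open at both x ends; 56 mm in -y of here a front lip 6 mm high, 6 thick. Backstop face at y = 0, 10 mm thick, 85 tall, 74 wide. The owl in place has its origin 23 mm in -y of this point, its face to -y.
- nozzle (a point): Tip of the blow gun's nozzle, pointing along the station's +y, 85 mm above the bench, 10 mm in diameter.
- grip_back (a point): Point on the back (-y) face of the gun's fixed grip, at mid thickness (85 mm above the bench), across from the place to squeeze; axes as the station. Grip is 26 mm from back to front (y). Trigger home: its outer face is 37 mm in +y of here, parallel to the grip; let go: about 54 mm straight across, 60 mm at its tip.
- trigger_pad (a point): Point on the outer (+y) face of the trigger where it is pressed, 53 mm from its hinge. The trigger is a steel bar 72 mm long, 8 mm thick, 20 mm high (z); its hinge axis is vertical, beside the barrel end of the grip (x = 5, y = -65 mm in the station).
- trigger (a joint): Trigger angle, rad: 0 let go (its spring's rest), 0.32 fully home against its stop. About 6 N at the pad starts it and 12 N holds it home.
- egg: Bystander: alabaster egg, about 67 mm tall, on a plinth like the owl's; origin centre of underside. Leave alone.
- elephant: Bystander: small alabaster elephant, about 60 mm tall, on a plinth like the owl's; origin centre of underside. Leave alone.
- jar: Bystander: glass jar with a white cap, 60 mm in diameter, 80 mm tall, on the bench beyond the work; origin centre of underside. Leave alone.
Not all that is in view belongs to the job. What is shaped like the owl but turquoise is not meant.

How it is judged (in metres and radians):
On the way, in this order (a step that is already met when the one before it is completed fails the run):
1. the owl stands upright on the open bench, let go (height (world z) of owl below 0.004 m and angle between owl's own z axis and vertical below 0.08 rad and contact force between owl and the fingers below 0.1 N and linear speed of owl below 0.02 m/s), for 0.2 s.
2. the owl stands on the seat, facing the nozzle, its back within about 3 mm of the backstop, let go (y of owl in the frame of nest between -0.0268 and -0.018 m and x of owl in the frame of nest between -0.012 and 0.012 m and z of owl in the frame of nest between -0.004 and 0.004 m and y of owl_face in the frame of nest below -0.035 m and angle between the x axis of owl and the y axis of nest, either way round below 0.12 rad and angle between owl's own z axis and vertical below 0.08 rad and contact force between owl and the fingers below 0.1 N and linear speed of owl below 0.02 m/s), for 0.2 s.
3. the trigger is squeezed fully home (above 0.27 rad) and kept there, the owl in place (y of owl in the frame of nest between -0.0268 and -0.018 m and x of owl in the frame of nest between -0.012 and 0.012 m and z of owl in the frame of nest between -0.004 and 0.004 m and y of owl_face in the frame of nest below -0.035 m and angle between the x axis of owl and the y axis of nest, either way round below 0.12 rad and angle between owl's own z axis and vertical below 0.08 rad and value of joint trigger above 0.27 rad), for 0.9 s.
At the end, for the whole second after the job is handed in: The owl stands upright on the seat, facing the nozzle within 7 degrees, its back within about 3 mm of the backstop and within 12 mm of the middle, at rest; the trigger has sprung back (below 0.04 rad) (y of owl in the frame of nest between -0.0268 and -0.018 m and x of owl in the frame of nest between -0.012 and 0.012 m and z of owl in the frame of nest between -0.004 and 0.004 m and y of owl_face in the frame of nest below -0.035 m and angle between the x axis of owl and the y axis of nest, either way round below 0.12 rad and angle between owl's own z axis and vertical below 0.08 rad and linear speed of owl below 0.02 m/s and value of joint trigger below 0.04 rad); the robot touches nothing.
It fails at once if the trigger is pulled (above 0.12 rad) while the owl does not stand in place (value of joint trigger above 0.12 rad and not (y of owl in the frame of nest between -0.0268 and -0.018 m and x of owl in the frame of nest between -0.012 and 0.012 m and z of owl in the frame of nest between -0.004 and 0.004 m and y of owl_face in the frame of nest below -0.035 m and angle between the x axis of owl and the y axis of nest, either way round below 0.12 rad and angle between owl's own z axis and vertical below 0.08 rad)).
It fails at once if the owl is toppled (tilted over 0.7 rad) (angle between owl's own z axis and vertical above 0.7 rad).
It fails at once if the owl is dropped (out of the fingers and faster than 0.5 m/s) (contact force between owl and the fingers below 0.1 N and linear speed of owl above 0.5 m/s).
It fails at once if another figurine or the jar is moved by over 20 mm or tipped (distance of any of egg, elephant, jar from where it was at the start of the episode above 0.02 m or angle between any of egg, elephant, jar's own z axis and vertical above 0.4 rad).
It also fails if it takes over 72 s, if anything falls off the work surface, if the arm or the gripper's body presses on something with over 40 N, if the wrist force passes 120 N, or if a joint passes its speed limit or range.

### The arm

A 6-joint arm with a two-finger parallel gripper is mounted at the origin on the work surface. World frame = base frame: x ahead of the robot, y to its left, z up, the work surface at z = 0. Lengths are in m, angles in degrees, forces in N, time in s.
With the tool pointing down it reaches from about 0.4 to 0.825 m from the base axis. Payload 7 kg.
Tool frame: the origin (TCP) lies midway between the tips of the shut fingers; the grasp point (between the pads) lies ctrl.grasp_offset behind it (ctrl.grasp_offset is the distance from the TCP to the grasp point, in m); z points along the fingers, y is the line along which they close (so a half turn about z gives the same grasp; the last joint's range is limited). The gripper opens to 88 mm and grips with 3 to 60 N. Pads are 19 mm wide; open, the fingers measure 130 mm over their backs; the gripper's body (78 mm by 193 mm) begins 47 mm behind the grasp point.
Start: joints at [-49.555, 20.546, 0.682, 0, -70.136, -16.507], TCP at [0.274, -0.617, 0.227] pointing down, gripper open.
Joint ranges: [-176.03, 176.03], [-82.01, 121.73], [-58.28, 71.71], [-173.87, 95.51], [-174.79, -0.11], [-173.66, 173.66]. Speed limits (degrees/s): [136.94, 136.94, 172.46, 180, 180, 180].

### API

Orientations are given as [roll, pitch, yaw] about the fixed x, y, z axes, in that order (R = Rz(yaw) Ry(pitch) Rx(roll)).
In Python, from plant import ctrl gives the robot as it stands. The module is installed in compiled form; this text tells all that it offers.
- The arm moves only by the tool send_rows, never from a script. Its argument "increments" is a list that holds one entry, the list of rows, each a list of 4 numbers: the shift along the world's x, y, z normalised to -1 to 1, where 1 is 0.2 m, then the turn about the world's z normalised to -1 to 1, where 1 is 1.5 rad. In form: [[[x, y, z, roll], ...]]. A call has 1 to 12 rows; each row is the pose to reach, as a shift and turn from the pose commanded when the call began; what a row does not reach only later rows make up. A row lasts 1/8 s, in which the tool goes at most 62.5 mm and 10.7 degrees, less where a joint would pass 70% of its speed; a pose out of reach is approached as far as the arm can. A call with a number of a shift or a turn outside -1 to 1 is refused whole. A call with a gripper value outside its range is refused whole. "jaw" is the opening, from 0 (shut) to 1 (fully open), set as the call begins (left out, the last holds). The fingers move at their own pace and stop on an object; the grip force is fixed at half the most. Time passes only in rows, so rows that repeat a pose let the fingers close. It gives the time, the measured TCP pose, the force, the opening and the grip force at its end, in the units of the state.
- ctrl.get_obs(): the state, without advancing time (a new reading comes with each control period).
- ctrl.snapshot(name): name is "side" or "top" or "wrist"; returns the picture (480x640x3 uint8, red, green, blue); there is no depth.
- ctrl.calibration(name): a dict with "mtx" (3x3 intrinsics, pixels), "k1" (the pictures are not rectified: a ray, as slopes to the right and down, at radius r is drawn at 1 + k1 r^2 times it, then the intrinsics apply), "eye" and "attitude" of the camera in the world. Camera axes: x right, y up, looking along -z (the intrinsics and any distortion apply to the point x, -y, -z); pixel columns grow to the right and rows downward; lengths in m; the calibration is good to about 2 mm. A picture is of the moment at which its call begins: read the wrist's pose just before it. calibration takes no time and is no camera call; for the wrist camera it gives the pose at the moment of the call.
- ctrl.close_job(): hands the job in; it is judged then, once.
Trained networks look in the newest picture that a camera, given by its name, has taken for a name from the list of things; names that differ only in an ending like _2 or _b are one class to them, and where a whole thing is asked for, a point or a joint stands for the part that bears it (a point fixed in the world has none). Each returns a list of dicts, best first, with "conf" (0 to 1); they miss things now and then, are a little off and sometimes report something else, mostly with a low value. They report only what shows in the picture. A call takes as long as a camera call. They do not tell look-alikes from the thing itself.
- ctrl.trace(thing, camera): "mask" (480x640 bool, what is visible of it) and "bbox" ([left, top, right, bottom] in pixels, round what is visible of it).
- ctrl.spot_point(thing, camera): "pixel" ([row, column] in pixels: a listed point, or the origin of a listed thing).
The state is a dict: "clock": time; "joint_pos": joint angles; "qvel": joint speeds; "tau": joint torques, N m; "tool_pos": TCP position; "orientation": TCP orientation; "force": force on the tool from outside, world axes, zero at the start; "moment": the same for the moment, N m; "opening": finger opening in m; "gripper_force": force on a finger pad.
Only numpy, scipy, OpenCV 4.12 (cv2) and the standard library are available. Lean on these libraries where they do the work, as an engineer would, in place of code of your own. Each camera call takes 0.05 s, during which the arm holds its last target. There are 200 camera calls.

## Working session

There is one attempt and no reset: what is moved stays moved. The work goes in short steps, Python scripts to look and compute and a tool call to move; the robot and the scene stay as the last step left them, time stands still between calls to the robot, and variables do not carry over. Pictures are saved under pics/ and viewed, at most 10 in all, crops included, and the job is handed in when it is done.

Besides the shell and the picture viewer there is one more tool, called after "Emit:" by a JSON object that holds its "method" and its "body", one argument or row to a line. send_rows: Moves the arm, as the interface text tells. Its arguments: {"type":"object","properties":{"increments":{"type":"array"},"jaw":{"type":"number"}},"required":["increments"]}

```bash
mkdir -p pics
cat > h.py <<'E'
import numpy as np, cv2
from plant import ctrl
def ray(cam,row,col,cal=None):
    c=cal or ctrl.calibration(cam); K=np.array(c["mtx"]);k=c["k1"]
    d=np.array([(col-K[0,2])/K[0,0],(row-K[1,2])/K[1,1]]);u=d.copy()
    for _ in range(20): u=d/(1+k*(u@u))
    A=np.array(c["attitude"]); 
    if A.shape!=(3,3):
        from scipy.spatial.transform import Rotation as R
        A=R.from_euler('xyz',A,degrees=True).as_matrix()
    v=A@np.array([u[0],-u[1],-1.]); return np.array(c["eye"]),v/np.linalg.norm(v)
def atz(cam,row,col,z,cal=None):
    e,v=ray(cam,row,col,cal); return e+v*(z-e[2])/v[2]
def tri(rays):
    M=0;b=0
    for e,v in rays:
        P=np.eye(3)-np.outer(v,v);M=M+P;b=b+P@e
    x=np.linalg.solve(M,b); return x,[float(np.linalg.norm((np.eye(3)-np.outer(v,v))@(x-e))) for e,v in rays]
def save(cam,name):
    im=ctrl.snapshot(cam); cv2.imwrite(f'pics/{name}.png',im[:,:,::-1]); return im
E
python3 - <<'E'
from h import *
np.set_printoptions(precision=4,suppress=True)
o=ctrl.get_obs();print(o["clock"],o["tool_pos"],o["orientation"],o["force"],o["opening"],ctrl.grasp_offset)
ims=[]
for c in("side","top"):
    print(c,ctrl.calibration(c)); ims.append(save(c,c+'0'))
names=["owl","owl_face","rack","station","nest","nozzle","grip_back","trigger_pad","egg","elephant","jar"]
for n in names:
    R=[]
    for c in("side","top"):
        r=ctrl.spot_point(n,c)
        print(n,c,[(np.round(q["pixel"]),round(q["conf"],2)) for q in r[:3]])
        if r: R.append(ray(c,*r[0]["pixel"]))
    if len(R)==2: print('   ',*tri(R))
E
```

```text
0.0 [ 0.2737 -0.6165  0.2256] [ 179.9054   -0.0068 -156.0691] [ 0.4892  0.0525 -0.7972] 0.08774992455167199 0.0188
side {'mtx': array([[437.2377,   0.    , 314.8635],
       [  0.    , 437.2377, 243.8595],
       [  0.    ,   0.    ,   1.    ]]), 'k1': 0.03646562798557763, 'eye': array([0.4849, 0.8394, 0.6365]), 'attitude': array([  57.028 ,   -0.9799, -172.1541])}
top {'mtx': array([[543.4566,   0.    , 319.3066],
       [  0.    , 543.4566, 239.0032],
       [  0.    ,   0.    ,   1.    ]]), 'k1': -0.10413326469631108, 'eye': array([0.4949, 0.008 , 1.0902]), 'attitude': array([  4.6089,  -0.6726, -88.3371])}
owl side [(array([225., 275.]), 0.78), (array([224., 378.]), 0.76)]
owl top [(array([241., 441.]), 0.85), (array([313., 458.]), 0.57)]
    [ 0.6611 -0.2342 -0.0049] [0.07513618301944996, 0.07513618301944996]
owl_face side [(array([203., 382.]), 0.94), (array([198., 336.]), 0.44)]
owl_face top [(array([172., 426.]), 0.94), (array([315., 463.]), 0.82), (array([246., 449.]), 0.72)]
    [ 0.5647 -0.1557  0.1653] [0.12583566225162252, 0.12583566225162274]
rack side [(array([222., 32
[... 643 characters left out ...]
034535]
grip_back side [(array([287., 359.]), 0.89)]
grip_back top [(array([284., 240.]), 0.75)]
    [0.4853 0.1415 0.0863] [0.0025438839889807825, 0.0025438839889808493]
trigger_pad side [(array([305., 357.]), 0.73)]
trigger_pad top [(array([291., 211.]), 0.55)]
    [0.4784 0.1951 0.0854] [0.0047542885273784774, 0.004754288527378531]
egg side [(array([304., 359.]), 0.74)]
egg top [(array([235., 406.]), 0.86)]
    [ 0.5468 -0.2086 -0.2429] [0.07242816192893982, 0.07242816192893978]
elephant side []
elephant top [(array([242., 475.]), 0.86)]
jar side [(array([277., 267.]), 0.89)]
jar top [(array([180., 314.]), 0.58)]
    [ 0.7052  0.0128 -0.0121] [0.0007802483854958529, 0.0007802483854957272]
```

View pics/top0.png

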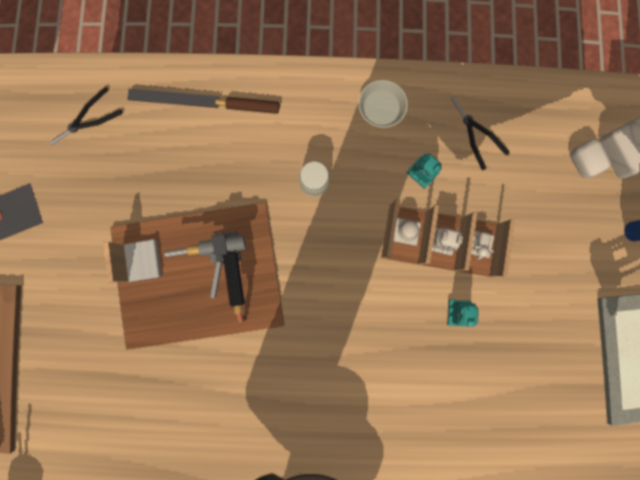

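View pics/side0.png

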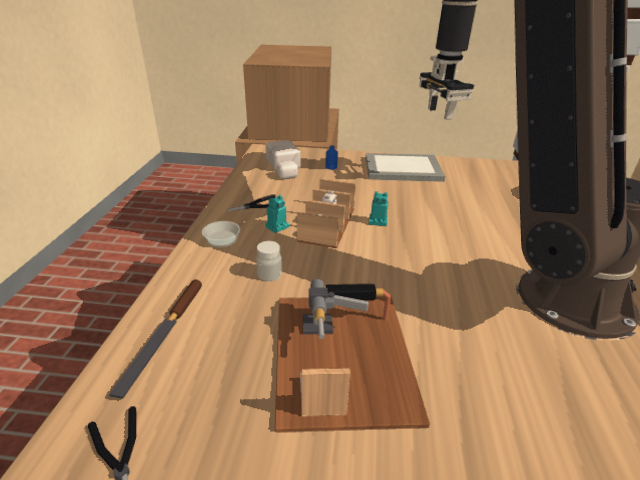

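Top view: the rack is at about (row 242, col 440), with the egg (232, 407), the white owl in the middle lane (240, 447) and the elephant (244, 483). Turquoise look-alikes stand at (170, 425) and (313, 462). The station board is centred at about (268, 193), with the nest at (260, 123). The side view agrees with this.

Run:
```python
from h import *
np.set_printoptions(precision=4,suppress=True)
from scipy.spatial.transform import Rotation as R
c=ctrl.calibration("wrist");o=ctrl.get_obs()
T=R.from_euler('xyz',o["orientation"],degrees=True)
print("cam in tool",T.inv().apply(c["eye"]-o["tool_pos"]),"view dir tool",T.inv().apply(R.from_euler('xyz',c["attitude"],degrees=True).apply([0,0,-1])),c["mtx"][0],c["k1"])
for n,z in(("rack",.0),("owl",.006),("egg",.006),("elephant",.006),("owl_face",.086)):
    for q in ctrl.spot_point(n,"top"): print(n,round(q["conf"],2),q["pixel"],atz("top",*q["pixel"],z))
q=ctrl.trace("rack","top")[0];m=q["mask"].astype(np.uint8)
print(cv2.minAreaRect(cv2.findNonZero(m)))
im=cv2.imread('pics/top0.png');a=cv2.resize(im[190:290,370:530],None,fx=5,fy=5,interpolation=cv2.INTER_CUBIC);cv2.imwrite('pics/crop1.png',a)
```

```text
cam in tool [ 0.0787 -0.0002 -0.1578] view dir tool [-0.2921 -0.0006  0.9564] [330.7362   0.     318.3454] 0.007133257680800884
rack 0.9 [242.2, 440.4] [ 0.584  -0.2479  0.    ]
owl 0.85 [240.7, 440.6] [ 0.5865 -0.2468  0.006 ]
owl 0.57 [312.6, 457.6] [ 0.4431 -0.2834  0.006 ]
egg 0.86 [235.0, 405.5] [ 0.5959 -0.1753  0.006 ]
elephant 0.86 [242.4, 475.0] [ 0.5852 -0.3176  0.006 ]
owl_face 0.94 [172.3, 425.7] [ 0.7084 -0.1985  0.086 ]
owl_face 0.82 [315.3, 463.2] [ 0.4421 -0.2726  0.086 ]
owl_face 0.72 [245.7, 449.4] [ 0.5709 -0.2448  0.086 ]
((448.1798095703125, 239.30943298339844), (129.1429443359375, 61.46582794189453), 10.437475204467773)
```

View pics/crop1.png

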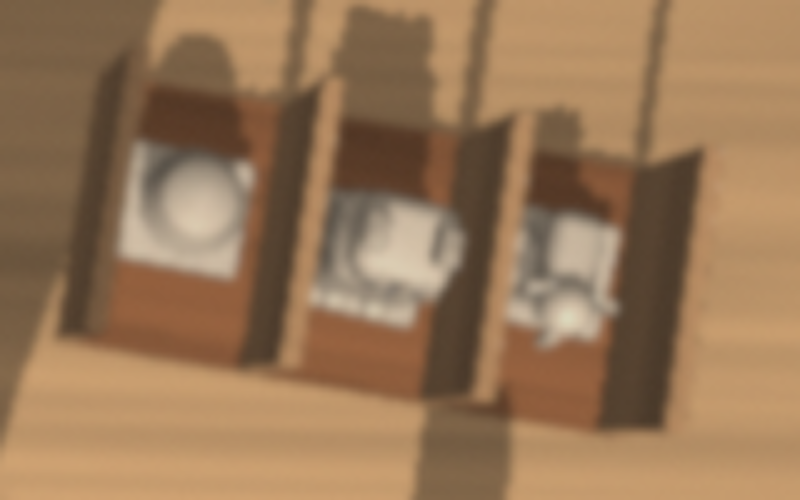

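The owl stands in the middle lane, in the crop at about (row 255, col 390). Like the rack it is turned about -8°, and its face points to world -x. I'm going there now for a wrist view.

Emit:
{"method": "send_rows", "body": {
  "increments": [
    [[0.1,0.12,0.02,0.08],[0.25,0.3,0.06,0.18],[0.4,0.5,0.1,0.3],[0.55,0.7,0.15,0.4],[0.7,0.85,0.2,0.5],[0.8,0.95,0.2,0.6],[0.85,1,0.2,0.675],[0.85,1,0.2,0.675]]
  ],
  "jaw": 1
}}

```text
clock: 2.5
tool_pos: [0.4446, -0.4162, 0.2666]
orientation: [-180.0, -0.0, -98.0]
force: [-0.8, -0.6, -0.4]
opening: 0.0875
gripper_force: 0.0
```

Emit:
{"method": "send_rows", "body": {
  "increments": [
    [[0.1,0.12,0,0],[0.25,0.3,0,0],[0.4,0.5,0,0],[0.55,0.65,0,0],[0.65,0.75,0,0],[0.7,0.8,0,0],[0.7,0.8,0,0]]
  ]
}}

```text
clock: 3.38
tool_pos: [0.5839, -0.257, 0.2663]
orientation: [180.0, -0.0, -98.1]
force: [0.3, 0.3, -1.2]
opening: 0.0875
gripper_force: 0.0
```

```bash
cat > look.py <<'E'
import sys
from h import *
np.set_printoptions(precision=4,suppress=True)
def look(name,things):
    o=ctrl.get_obs();print(o["clock"],o["tool_pos"],o["orientation"],o["force"],o["opening"],o["gripper_force"],o["joint_pos"])
    cal=ctrl.calibration("wrist");save("wrist",name)
    for n,z in things:
        for q in ctrl.spot_point(n,"wrist")[:3]: print(n,round(q["conf"],2),np.round(q["pixel"]),atz("wrist",*q["pixel"],z,cal),[x.tolist() for x in ray("wrist",*q["pixel"],cal)])
E
python3 -c "
from look import *
look('w1',[('owl',.006),('owl_face',.086),('rack',0),('egg',.006),('elephant',.006)])"
```

```text
3.375 [ 0.5839 -0.257   0.2663] [179.9683  -0.0033 -98.0842] [ 0.3092  0.2503 -1.2214] 0.08753758985721884 0.0 [ -6.2569  15.874   -0.8168   0.0024 -73.341   -1.828 ]
owl 0.91 [213. 316.] [ 0.5892 -0.2452  0.006 ] [[0.5735572211424513, -0.3354560746443394, 0.4240550510054939], [0.036569870632034984, 0.2109994560719872, -0.9768018602046588]]
owl 0.77 [250. 221.] [ 0.7217 -0.2122  0.006 ] [[0.5735572211424513, -0.3354560746443394, 0.4240550510054939], [0.32189793810940925, 0.26774812585943736, -0.9081259045637172]]
owl 0.69 [166. 426.] [ 0.4461 -0.2848  0.006 ] [[0.5735572211424513, -0.3354560746443394, 0.4240550510054939], [-0.2897727135214437, 0.11502905644494281, -0.9501579293316482]]
owl_face 0.85 [284. 213.] [ 0.711  -0.1982  0.086 ] [[0.5735572211424513, -0.3354560746443394, 0.4240550510054939], [0.3526110945157556, 0.3521305605100899, -0.8669887452437031]]
owl_face 0.72 [230. 333.] [ 0.5713 -0.242   0.086 ] [[0.5735572211424513, -0.3354560746443394, 0.4240550510054939], [-0.00642617537205472, 0.26653564824263914, -0.9638036379294092]]
owl_face 0.64 [191. 450.] [ 0.4478 -0.2657  0.086 ] [[0.5735572211424513, -0.3354560746443394, 0.4240550510054939], [-0.34235630598339956, 0.18981450797341862, -0.9201970508082549]]
egg 0.58 [264. 315.] [ 0.6001 -0.1755  0.006 ] [[0.5735572211424513, -0.3354560746443394, 0.4240550510054939], [0.05919763030244558, 0.3567351191683831, -0.9323281049708275]]
elephant 0.75 [151. 310.] [ 0.5848 -0.3217  0.006 ] [[0.5735572211424513, -0.3354560746443394, 0.4240550510054939], [0.02687595345325413, 0.03287820439866784, -0.9990979465505362]]
```

View pics/w1.png

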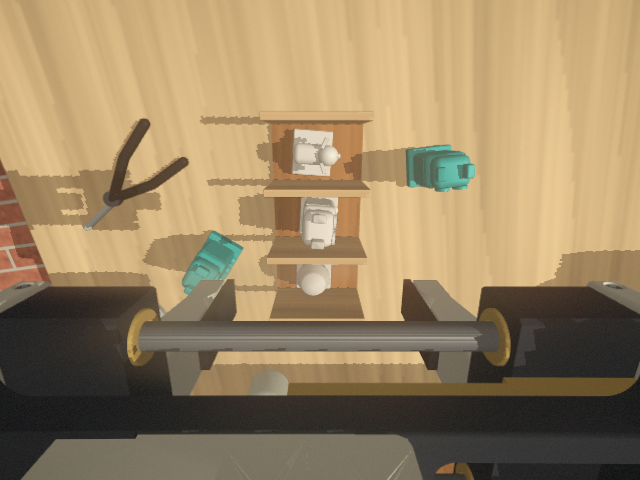

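Wrist view: the owl is in the middle lane with its origin at pixel (213, 316). The lane walls run level in the picture, so the jaw is already aligned with the lanes. Two cameras agree on the owl at about (0.588, -0.246), yaw about -8°, with the face at z 0.086 consistent in both. I'm going down and gripping front and back.

Emit:
{"method": "send_rows", "body": {
  "increments": [
    [[0.01,0.03,-0.1,0],[0.02,0.055,-0.3,0],[0.02,0.055,-0.5,0],[0.02,0.055,-0.65,0],[0.02,0.055,-0.8,0],[0.02,0.055,-0.9,0],[0.02,0.055,-0.9,0]]
  ]
}}

```text
clock: 4.55
tool_pos: [0.5865, -0.2462, 0.0851]
orientation: [179.8, 0.0, -98.1]
force: [-0.1, 0.5, 1.2]
opening: 0.0875
gripper_force: 0.0
```

Emit:
{"method": "send_rows", "body": {
  "increments": [
    [[0,0,-0.08,0],[0,0,-0.16,0],[0,0,-0.21,0],[0,0,-0.21,0],[0,0,-0.21,0]]
  ]
}}

```text
clock: 5.18
tool_pos: [0.5882, -0.246, 0.0449]
orientation: [-180.0, -0.0, -98.0]
force: [-0.2, -0.5, 0.3]
opening: 0.0874
gripper_force: 0.0
```

Emit:
{"method": "send_rows", "body": {
  "increments": [
    [[0,0,0,0],[0,0,0,0],[0,0,0,0],[0,0,0,0],[0,0,0,0],[0,0,0,0],[0,0,0,0]]
  ],
  "jaw": 0
}}

```text
clock: 6.05
tool_pos: [0.5869, -0.2459, 0.0444]
orientation: [179.9, -0.0, -98.1]
force: [-4.0, 0.6, 3.6]
opening: 0.0366
gripper_force: 29.1
```

Emit:
{"method": "send_rows", "body": {
  "increments": [
    [[0,0,0.05,0],[0,0,0.15,0],[0,0,0.3,0],[0,0,0.45,0],[0,0,0.57,0],[0,0,0.65,0],[0,0,0.65,0]]
  ]
}}

```text
clock: 6.92
tool_pos: [0.5886, -0.2459, 0.1757]
orientation: [-179.9, 0.0, -98.0]
force: [1.1, -0.2, -5.1]
opening: 0.0364
gripper_force: 29.1
```

Emit:
{"method": "send_rows", "body": {
  "increments": [
    [[-0.02,0.07,0,0.03],[-0.05,0.2,0,0.1],[-0.1,0.36,0,0.2],[-0.15,0.53,0,0.31],[-0.2,0.7,0,0.42],[-0.24,0.84,0,0.52],[-0.27,0.94,0,0.61],[-0.28,1,0,0.66],[-0.28,1,0,0.675],[-0.28,1,0,0.675]]
  ]
}}

```text
clock: 8.18
tool_pos: [0.5314, -0.0459, 0.174]
orientation: [180.0, 0.0, -40.0]
force: [0.1, -0.5, -4.7]
opening: 0.0365
gripper_force: 29.1
```

Emit:
{"method": "send_rows", "body": {
  "increments": [
    [[0,0,-0.05,0],[0,0,-0.15,0],[0,0,-0.3,0],[0,0,-0.43,0],[0,0,-0.53,0],[0,0,-0.6,0],[0,0,-0.64,0],[0,0,-0.665,0],[0,0,-0.675,0],[0,0,-0.675,0]]
  ]
}}

```text
clock: 9.43
tool_pos: [0.5322, -0.0458, 0.0399]
orientation: [-180.0, -0.0, -40.0]
force: [0.1, 0.0, -3.7]
opening: 0.0364
gripper_force: 29.1
```

Emit:
{"method": "send_rows", "body": {
  "increments": [
    [[0,0,-0.005,0],[0,0,-0.007,0],[0,0,-0.007,0]]
  ]
}}

```text
clock: 9.8
tool_pos: [0.532, -0.0459, 0.0384]
orientation: [-180.0, -0.0, -40.0]
force: [-0.5, -0.3, -3.9]
opening: 0.0364
gripper_force: 29.1
```

Emit:
{"method": "send_rows", "body": {
  "increments": [
    [[0,0,-0.004,0],[0,0,-0.007,0],[0,0,-0.007,0]]
  ]
}}

```text
clock: 10.18
tool_pos: [0.5321, -0.046, 0.0382]
orientation: [-180.0, -0.1, -40.0]
force: [-4.9, 0.3, 12.1]
opening: 0.0365
gripper_force: 29.3
```

The owl is down on the bench (12 N upward). Releasing and rising.

Emit:
{"method": "send_rows", "body": {
  "increments": [
    [[0,0,0.005,0],[0,0,0.005,0],[0,0,0.005,0],[0,0,0.005,0],[0,0,0.005,0],[0,0,0.005,0]]
  ],
  "jaw": 1
}}

```text
clock: 10.92
tool_pos: [0.5318, -0.0459, 0.0377]
orientation: [180.0, 0.0, -40.0]
force: [0.2, 0.1, -0.9]
opening: 0.0863
gripper_force: 0.0
```

Emit:
{"method": "send_rows", "body": {
  "increments": [
    [[0,0,0.1,0],[0,0,0.25,0],[0,0,0.45,0],[0,0,0.65,0],[0,0,0.8,0],[0,0,0.85,0],[0,0,0.85,0]]
  ]
}}

```text
clock: 11.8
tool_pos: [0.5318, -0.0458, 0.2078]
orientation: [-180.0, -0.0, -40.0]
force: [-0.0, -0.1, -0.8]
opening: 0.0875
gripper_force: 0.0
```

```bash
python3 -c "
from look import *
look('w2',[('owl',.0),('owl_face',.08)])
ctrl.snapshot('top')
for n,z in(('owl',0),('owl_face',.08)):
  for q in ctrl.spot_point(n,'top'): print(n,q['conf'],atz('top',*q['pixel'],z))
ctrl.snapshot('side')
for n,z in(('owl',0),('owl_face',.08)):
  for q in ctrl.spot_point(n,'side'): print(n,q['conf'],atz('side',*q['pixel'],z))
"
```

```text
11.8 [ 0.5318 -0.0458  0.2078] [-179.9601   -0.011   -40.0428] [-0.0369 -0.0541 -0.7829] 0.08747720443289321 0.0 [ 16.1213   8.0222 -18.7244  -0.0147 -63.2141  33.8425]
owl 0.77 [213. 320.] [ 0.5304 -0.047   0.    ] [[0.593317458466173, -0.09682932188883929, 0.3655846686440244], [-0.16805529234024563, 0.13309063526850468, -0.976751914009008]]
owl 0.56 [134. 546.] [ 0.4424 -0.2818  0.    ] [[0.593317458466173, -0.09682932188883929, 0.3655846686440244], [-0.3456653870726109, -0.42361793909042744, -0.8372952178656707]]
owl_face 0.9 [232. 338.] [ 0.52   -0.0588  0.08  ] [[0.593317458466173, -0.09682932188883929, 0.3655846686440244], [-0.24668402286987942, 0.1278561996840637, -0.9606246848083188]]
owl_face 0.57 [145. 590.] [ 0.4444 -0.265   0.08  ] [[0.593317458466173, -0.09682932188883929, 0.3655846686440244], [-0.40975426270337056, -0.4628829861901769, -0.7860284888552589]]
owl 0.84 [ 0.4483 -0.2876  0.    ]
owl 0.84 [ 0.7205 -0.2113  0.    ]
owl_face 0.92 [ 0.449  -0.2717  0.08  ]
owl_face 0.77 [ 0.7123 -0.1949  0.08  ]
owl 0.89 [ 0.5322 -0.0455  0.    ]
owl 0.84 [ 0.4511 -0.2814  0.    ]
owl 0.71 [ 0.7372 -0.2007  0.    ]
owl_face 0.93 [ 0.7082 -0.1858  0.08  ]
owl_face 0.75 [ 0.4357 -0.2572  0.08  ]
owl_face 0.6 [ 0.5167 -0.0642  0.08  ]
```

View pics/w2.png

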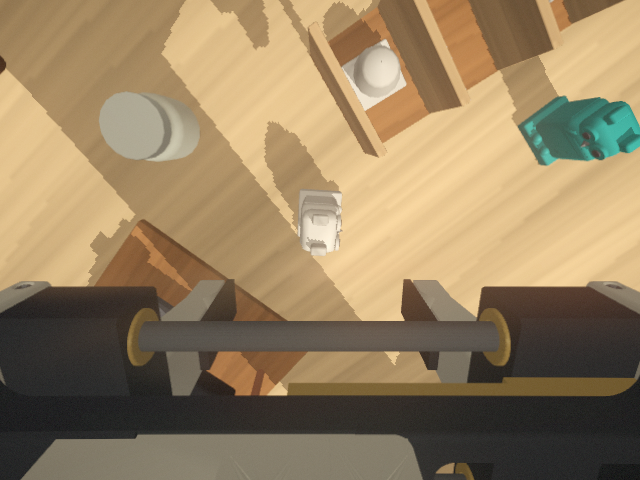

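Wrist view: the owl stands upright at pixel (213, 320) with its face to the right of the picture. It is clear of the jar (125, 135) and the rack, and its pose is (0.531, -0.046), yaw about 50°. I'm turning the tool -90° and gripping by the sides.

Emit:
{"method": "send_rows", "body": {
  "increments": [
    [[0,0,0,-0.05],[0,0,0,-0.15],[0,0,0,-0.27],[0,0,0,-0.39],[0,0,0,-0.51],[0,0,0,-0.63],[0,0,0,-0.75],[0,0,0,-0.86],[0,0,0,-0.95],[0,0,0,-1.0],[0,0,0,-1.0]]
  ]
}}

```text
clock: 13.62
tool_pos: [0.5318, -0.0459, 0.2076]
orientation: [180.0, -0.0, -125.9]
force: [-0.3, -0.1, 0.2]
opening: 0.0875
gripper_force: 0.0
```

Emit:
{"method": "send_rows", "body": {
  "increments": [
    [[0,0,-0.06,-0.03],[0,0,-0.2,-0.047],[0,0,-0.4,-0.047],[0,0,-0.58,-0.047],[0,0,-0.72,-0.047],[0,0,-0.81,-0.047],[0,0,-0.85,-0.047],[0,0,-0.85,-0.047]]
  ]
}}

```text
clock: 14.62
tool_pos: [0.5318, -0.046, 0.0376]
orientation: [180.0, -0.0, -130.0]
force: [-0.5, 0.1, 0.5]
opening: 0.0878
gripper_force: 0.0
```

Emit:
{"method": "send_rows", "body": {
  "increments": [
    [[0,0,0,0],[0,0,0,0],[0,0,0,0],[0,0,0,0],[0,0,0,0],[0,0,0,0]]
  ],
  "jaw": 0
}}

```text
clock: 15.38
tool_pos: [0.5317, -0.0459, 0.0378]
orientation: [180.0, -0.0, -130.0]
force: [-1.7, 1.3, 2.8]
opening: 0.0444
gripper_force: 29.3
```

Emit:
{"method": "send_rows", "body": {
  "increments": [
    [[0,0,0.05,0],[0,0,0.15,0],[0,0,0.3,0],[0,0,0.5,0],[0,0,0.7,0],[0,0,0.85,0],[0,0,0.95,0],[0,0,1,0],[0,0,1,0]]
  ]
}}

```text
clock: 16.5
tool_pos: [0.5317, -0.0459, 0.2379]
orientation: [-180.0, 0.0, -130.0]
force: [-1.6, 0.0, -4.8]
opening: 0.0446
gripper_force: 29.3
```

Run:
```python
from h import *
np.set_printoptions(precision=4,suppress=True)
ctrl.snapshot("wrist")
from look import *
look('w3',[('station',.0),('nest',.028),('nozzle',.085),('grip_back',.085),('trigger_pad',.085)])
ctrl.snapshot('top');ctrl.snapshot('side')
for n,z in(('station',0),('nest',.028),('nozzle',.085),('grip_back',.085),('trigger_pad',.085)):
  for c in('top','side'):
    for q in ctrl.spot_point(n,c)[:1]: print(n,c,round(q['conf'],2),atz(c,*q['pixel'],z))
```

```text
16.55 [ 0.5314 -0.0459  0.2371] [ 179.9521   -0.0263 -130.0298] [-0.2542 -0.1585 -4.9385] 0.044843103883543164 29.339926178845417 [ 16.1221   6.8026 -16.17    -0.0273 -67.076  -56.1413]
station side 0.85 [0.5211 0.2372 0.    ]
nest top 0.73 [0.5256 0.3811 0.028 ]
nest side 0.84 [0.5186 0.377  0.028 ]
nozzle side 0.59 [0.5428 0.2884 0.085 ]
grip_back top 0.49 [0.6849 0.0145 0.085 ]
grip_back side 0.84 [0.4853 0.1454 0.085 ]
trigger_pad side 0.66 [0.4797 0.194  0.085 ]
```

Emit:
{"method": "send_rows", "body": {
  "increments": [
    [[0,0.06,0.02,0.04],[-0.02,0.18,0.06,0.1],[-0.04,0.34,0.1,0.18],[-0.06,0.52,0.13,0.27],[-0.08,0.7,0.15,0.36],[-0.1,0.85,0.15,0.46],[-0.1,0.95,0.15,0.55],[-0.1,1,0.15,0.582],[-0.1,1,0.15,0.582]]
  ]
}}

```text
clock: 18.58
tool_pos: [0.5118, 0.1546, 0.2678]
orientation: [180.0, -0.0, -80.0]
force: [0.2, -0.5, -4.5]
opening: 0.0446
gripper_force: 29.3
```

Emit:
{"method": "send_rows", "body": {
  "increments": [
    [[0,0.1,0,0],[0,0.25,0,0],[0,0.42,0,0],[0,0.6,0,0],[0,0.78,0,0],[0,0.92,0,0],[0,1,0,0]]
  ]
}}

```text
clock: 19.45
tool_pos: [0.5118, 0.3553, 0.2674]
orientation: [180.0, -0.0, -80.0]
force: [0.4, -0.1, -4.8]
opening: 0.0446
gripper_force: 29.3
```

Emit:
{"method": "send_rows", "body": {
  "increments": [
    [[0,0.1,0,0],[0,0.22,0,0],[0,0.32,0,0],[0,0.37,0,0],[0,0.37,0,0]]
  ]
}}

```text
clock: 20.08
tool_pos: [0.5117, 0.4286, 0.2673]
orientation: [180.0, -0.0, -80.0]
force: [-0.3, -0.8, -4.6]
opening: 0.0442
gripper_force: 29.3
```

Run:
```python
from look import *
look('w4',[('station',.0),('nest',.028),('nozzle',.085),('grip_back',.085),('trigger_pad',.085),('owl',.15)])
```

```text
20.075 [0.5117 0.4286 0.2673] [179.9685  -0.0303 -79.9676] [-0.3113 -0.7841 -4.5636] 0.044234972562847745 29.3401570910828 [ 56.6501  18.6857   3.2575  -0.0022 -74.6154 -46.6172]
station 0.78 [ 43. 340.] [0.5201 0.2441 0.    ] [[0.5263632784962096, 0.3506780631516539, 0.4251339681392824], [-0.01432976422809029, -0.24318799940134694, -0.9698733189465198]]
nest 0.77 [165. 318.] [0.5208 0.3794 0.028 ] [[0.5263632784962096, 0.3506780631516539, 0.4251339681392824], [-0.014057983919221022, 0.07223246541703762, -0.997288746566361]]
nozzle 0.82 [ 67. 315.] [0.5396 0.2891 0.085 ] [[0.5263632784962096, 0.3506780631516539, 0.4251339681392824], [0.038313801964141074, -0.17803724645108202, -0.9832775759952879]]
owl 0.64 [267. 319.] [0.5063 0.4589 0.15  ] [[0.5263632784962096, 0.3506780631516539, 0.4251339681392824], [-0.06782574182394871, 0.365091833789838, -0.92849750761432]]
```

View pics/w4.png

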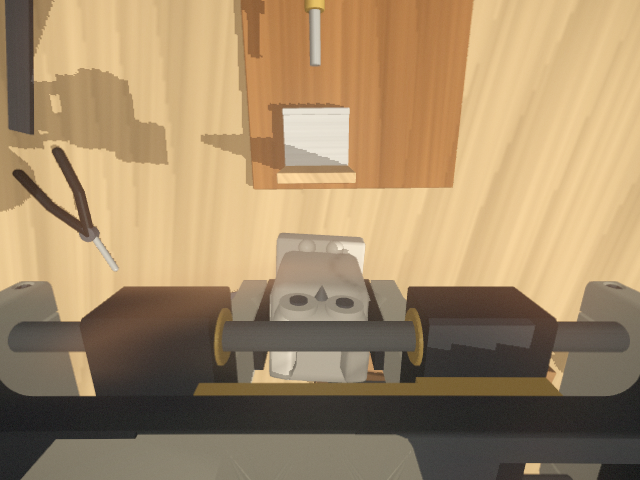

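Wrist view: the seat lies at rows 108–165, cols 283–350. The backstop top is at row 178, cols 277–356, and the board's end edge runs from (188, 255) to (187, 453). The owl faces the nozzle (65, 315), and its plinth front edge runs from (234, 279) to (238, 364).

Run:
```python
from h import *
np.set_printoptions(precision=4,suppress=True)
cal=ctrl.calibration("wrist")
P=lambda r,c,z:atz("wrist",r,c,z,cal)
def ang(a,b):
    d=b-a; return round(float(np.degrees(np.arctan2(d[1],d[0]))),2),round(float(np.linalg.norm(d)),4)
im=cv2.imread('pics/w4.png')
g=cv2.cvtColor(im,cv2.COLOR_BGR2GRAY)
lsd=cv2.createLineSegmentDetector().detect(g)[0][:,0]
for x1,y1,x2,y2 in lsd:
    L=np.hypot(x2-x1,y2-y1)
    if L>25 and max(y1,y2)<300 and 180<x1<500:
        z=.012
        if 270<min(x1,x2) and max(x1,x2)<365 and 100<y1<200: z=.028 if max(y1,y2)<169 else .113
        elif 270<min(x1,x2) and max(x1,x2)<375 and y1>200: z=.2373
        a,b=P(y1,x1,z),P(y2,x2,z)
        print(np.round([x1,y1,x2,y2],1),z,ang(a,b),a[:2],b[:2])
a=im[95:295,230:430];cv2.imwrite('pics/crop2.png',cv2.resize(a,None,fx=3,fy=3,interpolation=cv2.INTER_CUBIC))
```

```text
[408.1 285.9 513.1 286. ] 0.012 (-170.07, 0.143) [0.3721 0.5184] [0.2313 0.4937]
[282.1 109.3 284.8 166.9] 0.028 (100.99, 0.0632) [0.5717 0.326 ] [0.5597 0.3881]
[348.1 107.3 283.1 107.7] 0.028 (10.32, 0.0728) [0.4992 0.3111] [0.5708 0.3242]
[347.8 163.1 348.6 109.3] 0.028 (-79.51, 0.0589) [0.4875 0.371 ] [0.4982 0.3132]
[354.4 172.  278.1 172.4] 0.113 (10.21, 0.071) [0.4881 0.3733] [0.558  0.3859]
[280.6 231.9 361.8 236.6] 0.2373 (-173.49, 0.0483) [0.5393 0.4055] [0.4913 0.4001]
[450.6 187.2 254.4 189.1] 0.012 (10.51, 0.2449) [0.3538 0.3785] [0.5945 0.4232]
[319.7  61.9 319.2   8.1] 0.012 (-79.47, 0.0517) [0.539  0.2687] [0.5484 0.2179]
[331.9 295.1 358.2 298.5] 0.2373 (-178.13, 0.0168) [0.5017 0.4409] [0.4849 0.4403]
[278.1 182.9 353.1 181.9] 0.113 (-169.27, 0.0705) [0.5567 0.3955] [0.4874 0.3824]
[472.8   0.5 452.  188. ] 0.012 (100.5, 0.1996) [0.3882 0.183 ] [0.3518 0.3793]
[238.3  89.3 236.7  35.6] 0.012 (-82.41, 0.054) [0.626  0.3127] [0.6331 0.2591]
[234.4  31.9 232.9   0.6] 0.012 (-81.22, 0.0292) [0.636 0.256] [0.6404 0.2272]
[241.7 131.9 241.   91.9] 0.012 (-82.9, 0.0437) [0
[... 544 characters left out ...]
.012 (-79.31, 0.0431) [0.603  0.3909] [0.611  0.3485]
[362.4 270.6 364.6 245.6] 0.2373 (-82.63, 0.0161) [0.4864 0.4213] [0.4884 0.4053]
[299.4 250.7 331.9 252.4] 0.2373 (-173.15, 0.0196) [0.5264 0.4153] [0.5069 0.4129]
[242.2  11.9 250.6 134.4] 0.012 (100.54, 0.1256) [0.6296 0.2357] [0.6066 0.3592]
[308.1  40.6 308.1  14.4] 0.012 (-80.59, 0.0249) [0.5552 0.2503] [0.5592 0.2257]
[246.  104.4 243.3  64.4] 0.012 (-79.63, 0.0417) [0.6156 0.3271] [0.6231 0.2861]
[454.8 283.3 479.8 206.6] 0.012 (-90.13, 0.1076) [0.3105 0.5036] [0.3103 0.3959]
[340.6  55.6 340.6   3.1] 0.012 (-78.89, 0.05) [0.517  0.2585] [0.5267 0.2094]
[483.1 204.4 493.3 173.2] 0.012 (-90.08, 0.0394) [0.3071 0.3925] [0.307 0.353]
```

View pics/crop2.png

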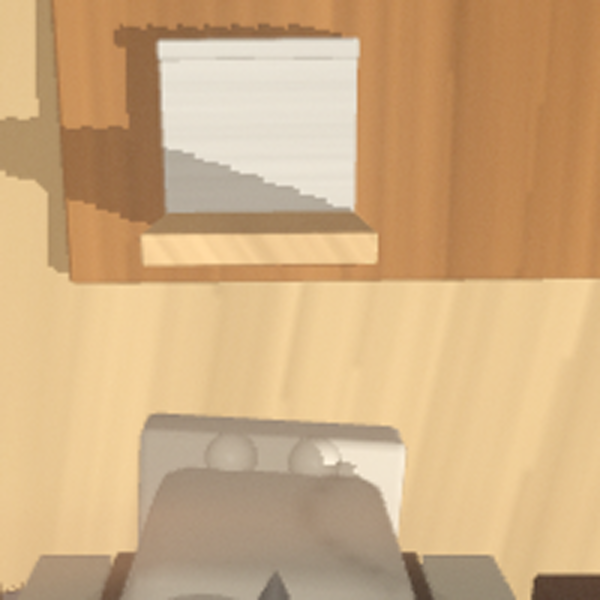

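The crop confirms the seat and backstop edges. Station yaw is 10.4°, the nest is at (0.5235, 0.380) and the seat measures 74 mm long, as the text says. The owl sits under the TCP within 1 mm but is turned about 3.5° in the grip, so I'll correct that. I'm moving over the middle of the seat, between lip and backstop, then down.

Emit:
{"method": "send_rows", "body": {
  "increments": [
    [[0.01,-0.04,0,0.02],[0.03,-0.14,0,0.041],[0.05,-0.25,0,0.041],[0.07,-0.34,0,0.041],[0.0845,-0.38,0,0.041],[0.0845,-0.38,0,0.041]]
  ]
}}

```text
clock: 21.18
tool_pos: [0.5291, 0.3515, 0.268]
orientation: [-180.0, 0.0, -76.5]
force: [-0.3, 0.2, -4.0]
opening: 0.0445
gripper_force: 29.3
```

Emit:
{"method": "send_rows", "body": {
  "increments": [
    [[0,0,-0.06,0],[0,0,-0.18,0],[0,0,-0.34,0],[0,0,-0.5,0],[0,0,-0.64,0],[0,0,-0.76,0],[0,0,-0.85,0],[0,0,-0.9,0],[0,0,-0.9,0]]
  ]
}}

```text
clock: 22.3
tool_pos: [0.5286, 0.352, 0.0871]
orientation: [180.0, -0.0, -76.5]
force: [0.4, -0.7, -3.7]
opening: 0.0445
gripper_force: 29.3
```

Run:
```python
from h import *
np.set_printoptions(precision=4,suppress=True)
im=save('top','top5');r=ctrl.spot_point('owl','top');print([(q['conf'],atz('top',*q['pixel'],.047)) for q in r])
r=ctrl.spot_point('nest','top');print([(q['conf'],atz('top',*q['pixel'],.028)) for q in r])
im2=save('side','side5')
for i,(a,b) in enumerate(((im,(200,60)),(im2,(280,230)))):
    pass
A=cv2.resize(im[200:320,60:220],(800//2,300));B=cv2.resize(im2[280:430,230:430],(400,300))
cv2.imwrite('pics/pair5.png',np.hstack([A,B])[:,:,::-1])
print(ctrl.get_obs()['force'])
```

```text
[(0.91, array([ 0.4432, -0.2746,  0.047 ])), (0.81, array([ 0.715 , -0.2016,  0.047 ])), (0.8, array([0.5248, 0.352 , 0.047 ]))]
[(0.45, array([0.5431, 0.3034, 0.028 ]))]
[ 0.0078 -0.0073 -4.1974]
```

View pics/pair5.png

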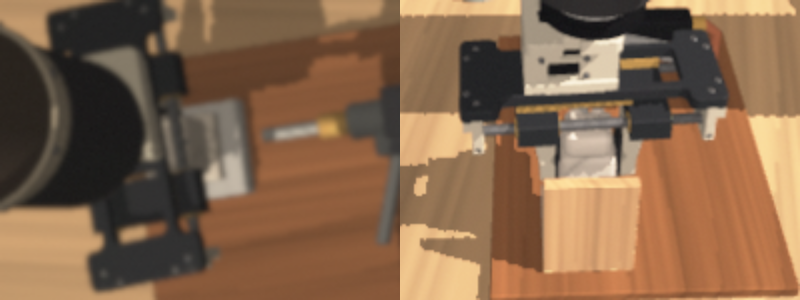

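The pair of crops shows the owl held centrally in front of the backstop, just above the seat, with its front clear of the nozzle. Lowering gently.

Emit:
{"method": "send_rows", "body": {
  "increments": [
    [[0,0,-0.03,0],[0,0,-0.06,0],[0,0,-0.08,0],[0,0,-0.09,0],[0,0,-0.097,0],[0,0,-0.1,0],[0,0,-0.1,0]]
  ]
}}

```text
clock: 23.38
tool_pos: [0.5288, 0.3521, 0.0678]
orientation: [-180.0, 0.0, -76.5]
force: [-0.5, 0.1, -3.9]
opening: 0.0445
gripper_force: 29.3
```

Emit:
{"method": "send_rows", "body": {
  "increments": [
    [[0,0,-0.004,0],[0,0,-0.008,0],[0,0,-0.008,0]]
  ]
}}

```text
clock: 23.75
tool_pos: [0.5287, 0.352, 0.0661]
orientation: [180.0, -0.0, -76.5]
force: [-0.6, 0.6, -4.3]
opening: 0.0441
gripper_force: 29.3
```

Emit:
{"method": "send_rows", "body": {
  "increments": [
    [[0,0,-0.003,0],[0,0,-0.006,0],[0,0,-0.006,0]]
  ]
}}

```text
clock: 24.12
tool_pos: [0.5288, 0.3521, 0.0659]
orientation: [-180.0, 0.0, -76.5]
force: [-4.7, -0.6, 5.0]
opening: 0.0445
gripper_force: 29.4
```

Seat contact came at the expected height. I'm now pushing back towards the backstop in small steps.

Emit:
{"method": "send_rows", "body": {
  "increments": [
    [[-0.001,0.005,0.002,0],[-0.002,0.01,0.002,0],[-0.003,0.015,0.002,0],[-0.003,0.015,0.002,0]]
  ]
}}

```text
clock: 24.62
tool_pos: [0.5283, 0.3541, 0.0659]
orientation: [180.0, -0.1, -76.5]
force: [-0.9, -6.0, 6.5]
opening: 0.0445
gripper_force: 29.3
```

Emit:
{"method": "send_rows", "body": {
  "increments": [
    [[-0.001,0.003,0,0],[-0.001,0.006,0,0],[-0.001,0.006,0,0]]
  ]
}}

```text
clock: 25.0
tool_pos: [0.5282, 0.355, 0.066]
orientation: [180.0, -0.1, -76.5]
force: [-1.6, -6.8, 7.0]
opening: 0.0445
gripper_force: 29.3
```

Emit:
{"method": "send_rows", "body": {
  "increments": [
    [[-0.001,0.003,0.003,0],[-0.001,0.006,0.003,0],[-0.001,0.006,0.003,0]]
  ]
}}

```text
clock: 25.38
tool_pos: [0.5277, 0.3573, 0.0659]
orientation: [180.0, -0.0, -76.5]
force: [-0.5, -4.4, 2.1]
opening: 0.0447
gripper_force: 29.4
```

Emit:
{"method": "send_rows", "body": {
  "increments": [
    [[-0.001,0.003,0,0],[-0.001,0.006,0,0],[-0.001,0.006,0,0]]
  ]
}}

```text
clock: 25.75
tool_pos: [0.5275, 0.3584, 0.0659]
orientation: [180.0, -0.0, -76.5]
force: [-1.1, -5.8, 3.2]
opening: 0.0444
gripper_force: 29.3
```

Emit:
{"method": "send_rows", "body": {
  "increments": [
    [[-0.001,0.003,0,0],[-0.001,0.006,0,0],[-0.001,0.006,0,0]]
  ]
}}

```text
clock: 26.12
tool_pos: [0.5274, 0.3587, 0.066]
orientation: [180.0, -0.1, -76.5]
force: [1.3, -8.2, 3.2]
opening: 0.0449
gripper_force: 29.2
```

Emit:
{"method": "send_rows", "body": {
  "increments": [
    [[-0.001,0.003,0,0],[-0.001,0.006,0,0],[-0.001,0.006,0,0]]
  ]
}}

```text
clock: 26.5
tool_pos: [0.5274, 0.3589, 0.0661]
orientation: [179.9, -0.2, -76.5]
force: [2.7, -10.8, 5.2]
opening: 0.0444
gripper_force: 29.1
```

Emit:
{"method": "send_rows", "body": {
  "increments": [
    [[-0.001,0.006,0,0],[-0.002,0.012,0,0],[-0.002,0.012,0,0]]
  ]
}}

```text
clock: 26.88
tool_pos: [0.5272, 0.36, 0.0664]
orientation: [179.9, -0.3, -76.5]
force: [3.7, -16.8, 8.4]
opening: 0.0445
gripper_force: 29.7
```

Emit:
{"method": "send_rows", "body": {
  "increments": [
    [[0,0,0,0],[0,0,0,0],[0,0,0,0],[0,0,0,0],[0,0,0,0],[0,0,0,0]]
  ],
  "jaw": 0.85
}}

```text
clock: 27.62
tool_pos: [0.5267, 0.3636, 0.0659]
orientation: [-180.0, 0.0, -76.5]
force: [0.0, -0.2, 0.1]
opening: 0.0746
gripper_force: 0.0
```

Emit:
{"method": "send_rows", "body": {
  "increments": [
    [[0,0,0.05,0],[0,0,0.15,0],[0,0,0.3,0],[0,0,0.5,0],[0,0,0.7,0],[0,0,0.85,0],[0,0,0.95,0],[0,0,1,0],[0,0,1,0]]
  ]
}}

```text
clock: 28.75
tool_pos: [0.5268, 0.3636, 0.2666]
orientation: [-179.9, 0.0, -76.5]
force: [-0.2, 1.0, -0.8]
opening: 0.0746
gripper_force: 0.0
```

Emit:
{"method": "send_rows", "body": {
  "increments": [
    [[-0.05,0.1,0,0],[-0.07,0.25,0,0],[-0.09,0.35,0,0],[-0.09,0.38,0,0],[-0.09,0.38,0,0]]
  ]
}}

```text
clock: 29.38
tool_pos: [0.5085, 0.4401, 0.2653]
orientation: [180.0, -0.0, -76.4]
force: [0.8, -0.1, 0.0]
opening: 0.0744
gripper_force: 0.0
```

Run:
```python
from look import *
look('w6',[('owl',.028),('owl_face',.108),('nest',.028),('nozzle',.085),('grip_back',.085),('trigger_pad',.085)])
im=cv2.imread('pics/w6.png')
cv2.imwrite('pics/crop6.png',cv2.resize(im[0:300,200:500],(600,600),interpolation=cv2.INTER_CUBIC))
```

```text
29.375 [0.5085 0.4401 0.2653] [179.9584  -0.0417 -76.4288] [ 0.7974 -0.07    0.0307] 0.07444496960776159 0.0 [ 57.4439  19.2266   3.7768   0.0013 -74.6091 -43.8731]
owl 0.58 [136. 314.] [0.5323 0.3616 0.028 ] [[0.5280060470406371, 0.36318723220736676, 0.42314924232942214], [0.010973118327167892, -0.003981016208932635, -0.9999318687711289]]
owl_face 0.68 [109. 318.] [0.5334 0.3385 0.108 ] [[0.5280060470406371, 0.36318723220736676, 0.42314924232942214], [0.016963001045311725, -0.07799274526065057, -0.996809604830453]]
nest 0.96 [154. 321.] [0.521  0.3785 0.028 ] [[0.5280060470406371, 0.36318723220736676, 0.42314924232942214], [-0.017811153219204887, 0.03871487978814315, -0.9990915478093043]]
nozzle 0.86 [ 50. 325.] [0.5399 0.287  0.085 ] [[0.5280060470406371, 0.36318723220736676, 0.42314924232942214], [0.03421033319055779, -0.21968006582974275, -0.9749719594839796]]
nozzle 0.25 [154. 320.] [0.5228 0.3771 0.085 ] [[0.5280060470406371, 0.36318723220736676, 0.42314924232942214], [-0.015366952575722754, 0.0410495660574178, -0.9990389331227453]]
trigger_pad 0.32 [111. 320.] [0.5316 0.3379 0.085 ] [[0.5280060470406371, 0.36318723220736676, 0.42314924232942214], [0.010601955848761226, -0.0744334055507305, -0.9971696278318455]]
```

View pics/crop6.png

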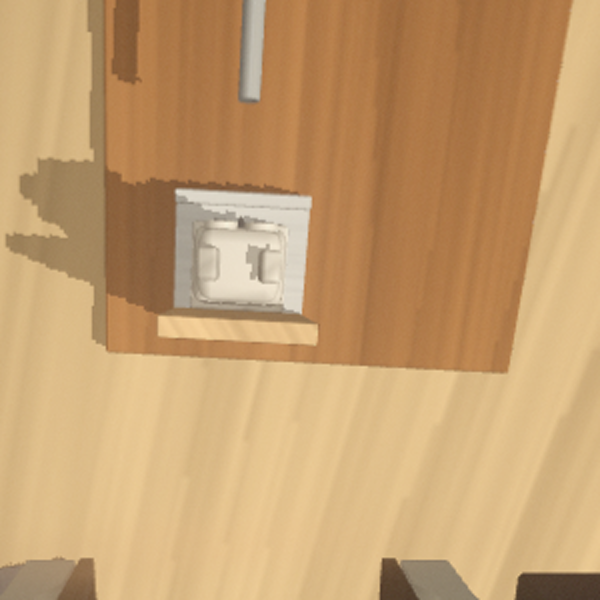

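Wrist crop: the owl stands on the seat, centred, at crop (265, 240), facing the nozzle, with its back at the backstop. I'm checking angle and gap numerically before touching the trigger.

Run:
```python
from h import *
np.set_printoptions(precision=4,suppress=True)
cal=ctrl.calibration("wrist")
g=cv2.cvtColor(cv2.imread('pics/w6.png'),cv2.COLOR_BGR2GRAY)
x0,y0,f=270,80,4
a=cv2.resize(g[y0:180,x0:370],None,fx=f,fy=f,interpolation=cv2.INTER_CUBIC)
for x1,y1,x2,y2 in cv2.createLineSegmentDetector().detect(a)[0][:,0]:
    if np.hypot(x2-x1,y2-y1)<70: continue
    p=[(v+.5)/f-.5 for v in(x1,y1,x2,y2)]; p=[p[0]+x0,p[1]+y0,p[2]+x0,p[3]+y0]
    A,B=[atz("wrist",p[i+1],p[i],.042,cal) for i in(0,2)]
    d=B-A;an=(np.degrees(np.arctan2(d[1],d[0]))-10.4+45)%90-45
    print(np.round(p,1),"len",round(np.hypot(*d[:2])*1e3,1),"ang rel station",round(an,1),A[:2],B[:2])
for n in('owl','owl_face'):
    q=ctrl.trace('owl','wrist')
q=q[0];print(q['conf'],q['bbox'],cv2.minAreaRect(cv2.findNonZero(q['mask'].astype(np.uint8))))
```

```text
[278.9 167.9 357.6 172. ] len 89.5 ang rel station 0.1 [0.5641 0.4035] [0.4761 0.3871]
[287.4  94.5 287.3 127.9] len 33.7 ang rel station 1.4 [0.5705 0.3264] [0.5636 0.3593]
[355.   97.8 286.7  93.7] len 72.9 ang rel station -0.0 [0.4996 0.3127] [0.5713 0.3258]
[350.4 156.3 354.5 104.1] len 54.4 ang rel station 0.1 [0.4887 0.3724] [0.4985 0.3189]
[358.2 161.6 276.6 157.1] len 91.8 ang rel station -0.0 [0.4786 0.3759] [0.5689 0.3924]
[313.8 178.9 269.8 176.6] len 50.3 ang rel station 0.1 [0.5228 0.4063] [0.5723 0.4155]
[329.8 152.9 310.7 151.6] len 21.3 ang rel station -0.5 [0.512  0.3741] [0.533  0.3778]
[287.2 128.2 286.3 153.2] len 26.6 ang rel station -0.8 [0.5636 0.3596] [0.5592 0.3858]
0.91 [293.2, 108.1, 345.7, 156.4] ((319.0, 132.0), (46.0, 48.0), 90.0)
```

Run:
```python
from h import *
im=cv2.imread('pics/w6.png')
for c in(305,320,335): print(c,[tuple(int(v) for v in im[r,c,::-1]) for r in range(147,164)])
print('seat only',[tuple(int(v) for v in im[r,347,::-1]) for r in range(147,164)])
cal=ctrl.calibration("wrist")
for r in range(150,164): print(r,[np.round(((atz("wrist",r,c,z,cal)-[.5235,.380,0])[:2]@[-.1805,.9836])*1e3,1) for z in(.028,.042,.113) for c in(305,335)])
```

```text
305 [(223, 212, 191), (215, 203, 182), (193, 181, 160), (190, 176, 157), (140, 127, 109), (176, 162, 144), (166, 152, 132), (149, 128, 105), (148, 118, 83), (147, 117, 82), (148, 118, 83), (162, 130, 91), (219, 182, 130), (237, 200, 145), (237, 199, 146), (237, 200, 146), (238, 200, 147)]
320 [(224, 211, 191), (218, 205, 184), (204, 192, 171), (187, 174, 155), (184, 170, 149), (150, 137, 118), (173, 160, 140), (161, 145, 126), (142, 119, 92), (146, 116, 82), (147, 116, 82), (148, 117, 84), (154, 122, 86), (215, 178, 128), (225, 188, 135), (223, 186, 135), (219, 183, 131)]
335 [(233, 222, 200), (229, 216, 196), (218, 206, 185), (206, 193, 173), (206, 193, 173), (145, 131, 113), (159, 144, 127), (174, 161, 141), (162, 146, 126), (142, 114, 84), (147, 116, 82), (148, 119, 85), (149, 119, 84), (161, 127, 90), (225, 189, 137), (229, 191, 139), (230, 193, 140)]
seat only [(224, 216, 200), (222, 214, 200), (221, 213, 199), (222, 215, 202), (222, 214, 200), (220, 214, 198), (221, 214, 199), (221, 212, 198), (215, 208, 193), (163, 148, 128), (146, 115, 81), (146, 114, 83), (146, 115, 81), (15
[... 905 characters left out ...]
 np.float64(0.6), np.float64(-1.5), np.float64(-3.0)]
158 [np.float64(4.3), np.float64(2.4), np.float64(3.5), np.float64(1.7), np.float64(-0.6), np.float64(-2.1)]
159 [np.float64(5.4), np.float64(3.6), np.float64(4.6), np.float64(2.8), np.float64(0.3), np.float64(-1.2)]
160 [np.float64(6.6), np.float64(4.7), np.float64(5.7), np.float64(3.9), np.float64(1.2), np.float64(-0.3)]
161 [np.float64(7.7), np.float64(5.8), np.float64(6.8), np.float64(5.0), np.float64(2.1), np.float64(0.6)]
162 [np.float64(8.8), np.float64(7.0), np.float64(7.9), np.float64(6.1), np.float64(3.0), np.float64(1.5)]
163 [np.float64(10.0), np.float64(8.1), np.float64(9.0), np.float64(7.2), np.float64(3.9), np.float64(2.4)]
```

Plinth-coloured pixels run straight into backstop wood with no seat strip between, and the edges are parallel within 1°, so the owl is in place. Next is the trigger: the squeeze midpoint should be at about (0.483, 0.160), with the jaw line along the station's y (tool yaw -169.6°).

Emit:
{"method": "send_rows", "body": {
  "increments": [
    [[0,-0.06,0,-0.05],[-0.01,-0.18,0,-0.15],[-0.03,-0.32,0,-0.26],[-0.05,-0.47,0,-0.38],[-0.07,-0.61,0,-0.5],[-0.08,-0.75,0,-0.62],[-0.09,-0.87,0,-0.74],[-0.09,-0.95,0,-0.83],[-0.09,-1,0,-0.9],[-0.09,-1,0,-0.9]]
  ],
  "jaw": 1
}}

```text
clock: 31.08
tool_pos: [0.4908, 0.2389, 0.2664]
orientation: [180.0, 0.0, -153.8]
force: [-0.0, -0.5, -0.2]
opening: 0.0878
gripper_force: 0.0
```

Emit:
{"method": "send_rows", "body": {
  "increments": [
    [[-0.01,-0.06,0,-0.05],[-0.02,-0.18,0,-0.12],[-0.03,-0.3,0,-0.185],[-0.035,-0.38,0,-0.185],[-0.035,-0.4,0,-0.185],[-0.035,-0.4,0,-0.185]]
  ]
}}

```text
clock: 31.82
tool_pos: [0.484, 0.1597, 0.266]
orientation: [180.0, 0.0, -169.6]
force: [-0.3, 0.7, -0.7]
opening: 0.0875
gripper_force: 0.0
```

Run:
```python
from look import *
look('w7',[('nozzle',.085),('grip_back',.085),('trigger_pad',.085),('station',0)])
im=cv2.imread('pics/w7.png')
for c in('top','side'):
    ctrl.snapshot(c)
    for n,z in(('owl',.028),('nest',.028),('grip_back',.085),('trigger_pad',.085)):
        for q in ctrl.spot_point(n,c)[:3]: print(c,n,round(q['conf'],2),atz(c,*q['pixel'],z))
```

```text
31.825 [0.484  0.1597 0.266 ] [ 179.9924    0.0134 -169.646 ] [-0.288   0.6877 -0.7001] 0.08753438481493928 0.0 [  40.3696    3.3587  -16.2129    0.0001  -70.4131 -120.0156]
nozzle 0.68 [288. 421.] [0.5434 0.2868 0.085 ] [[0.40657208093679303, 0.1455671619070657, 0.4237872495744433], [0.3492314091354992, 0.3604810602748615, -0.8649224404860504]]
grip_back 0.89 [220. 304.] [0.4901 0.1452 0.085 ] [[0.40657208093679303, 0.1455671619070657, 0.4237872495744433], [0.23947093816753787, -0.0010345448093183748, -0.9709029815023728]]
trigger_pad 0.71 [219. 353.] [0.4797 0.1959 0.085 ] [[0.40657208093679303, 0.1455671619070657, 0.4237872495744433], [0.20875118748977112, 0.14365651339319255, -0.9673601955224961]]
station 0.86 [236. 378.] [0.5157 0.2468 0.    ] [[0.40657208093679303, 0.1455671619070657, 0.4237872495744433], [0.2429452107397352, 0.2254430498717644, -0.9434792291530019]]
top owl 0.93 [ 0.4462 -0.2747  0.028 ]
top owl 0.76 [ 0.7166 -0.2008  0.028 ]
top nest 0.69 [ 0.5838 -0.2457  0.028 ]
side owl 0.62 [ 0.4456 -0.2298  0.028 ]
side nest 0.61 [0.5207 0.3802 0.028 ]
side grip_back 0.65 [0.4836 0.1465 0.085 ]
side trigger_pad 0.75 [0.4827 0.1915 0.085 ]
```

View pics/w7.png

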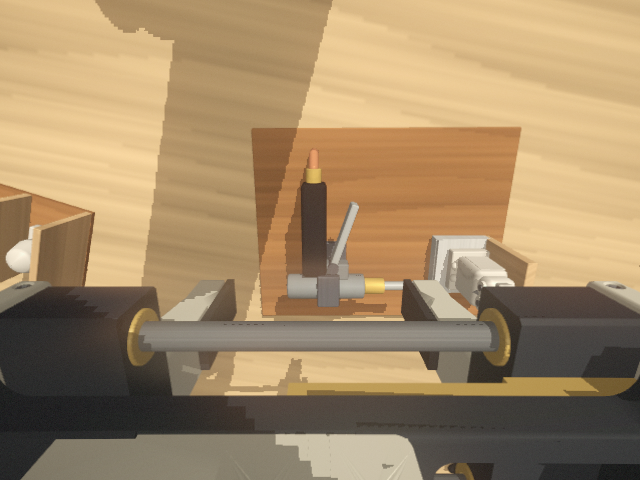

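Wrist view: the grip (cols 303–327, rows 185–275) and the trigger bar (from (205, 355) to (262, 335)) lie between the open fingers, and the owl stands on the seat at about (270, 475). The trigger is 53.6 mm across from the grip back, as the text says. I'm going down, then squeezing.

Emit:
{"method": "send_rows", "body": {
  "increments": [
    [[0.005,0.008,-0.08,0],[0.005,0.008,-0.2,0],[0.005,0.008,-0.35,0],[0.005,0.008,-0.5,0],[0.005,0.008,-0.65,0],[0.005,0.008,-0.78,0],[0.005,0.008,-0.88,0],[0.005,0.008,-0.95,0],[0.005,0.008,-0.99,0],[0.005,0.008,-0.998,0],[0.005,0.008,-0.998,0]]
  ]
}}

```text
clock: 33.95
tool_pos: [0.485, 0.1613, 0.0668]
orientation: [180.0, 0.0, -169.7]
force: [-0.4, -0.1, -0.1]
opening: 0.0877
gripper_force: 0.0
```

Emit:
{"method": "send_rows", "body": {
  "increments": [
    [[0,0,0,0],[0,0,0,0],[0,0,0,0],[0,0,0,0],[0,0,0,0],[0,0,0,0],[0,0,0,0],[0,0,0,0]]
  ],
  "jaw": 0
}}

```text
clock: 34.95
tool_pos: [0.484, 0.1601, 0.0663]
orientation: [-179.9, -0.1, -169.7]
force: [-2.4, -4.1, 2.8]
opening: 0.0364
gripper_force: 30.1
```

Opening is 36.4 mm at 30 N, so the trigger is home. Holding.

Emit:
{"method": "send_rows", "body": {
  "increments": [
    [[0,0,0,0],[0,0,0,0],[0,0,0,0],[0,0,0,0],[0,0,0,0],[0,0,0,0],[0,0,0,0],[0,0,0,0],[0,0,0,0],[0,0,0,0],[0,0,0,0],[0,0,0,0]]
  ]
}}

```text
clock: 36.45
tool_pos: [0.484, 0.1601, 0.0663]
orientation: [-179.9, -0.1, -169.7]
force: [-3.0, -4.5, 2.3]
opening: 0.0365
gripper_force: 30.1
```

Emit:
{"method": "send_rows", "body": {
  "increments": [
    [[0,0,0,0],[0,0,0,0],[0,0,0,0],[0,0,0,0],[0,0,0,0],[0,0,0,0],[0,0,0,0]]
  ],
  "jaw": 1
}}

```text
clock: 37.33
tool_pos: [0.4847, 0.161, 0.0663]
orientation: [180.0, -0.0, -169.7]
force: [-0.2, -0.3, 0.6]
opening: 0.0873
gripper_force: 0.0
```

Emit:
{"method": "send_rows", "body": {
  "increments": [
    [[0,0,0.06,0],[0,0,0.18,0],[0,0,0.35,0],[0,0,0.53,0],[0,0,0.72,0],[0,0,0.87,0],[0,0,0.97,0],[0,0,1,0],[0,0,1,0]]
  ]
}}

```text
clock: 38.45
tool_pos: [0.4846, 0.161, 0.2665]
orientation: [180.0, 0.0, -169.7]
force: [1.0, 0.1, -0.6]
opening: 0.0876
gripper_force: 0.0
```

Run:
```python
from look import *
look('w8',[('trigger_pad',.085),('owl',.028),('owl_face',.108)])
a=cv2.imread('pics/w7.png').astype(int);b=cv2.imread('pics/w8.png').astype(int)
d=np.abs(a-b).max(2)
print('seat diff',d[225:310,420:540].mean(),'trigger diff',d[195:280,320:365].mean(),'board ref',d[140:175,340:500].mean())
```

```text
38.45 [0.4846 0.161  0.2665] [ 179.9773    0.0175 -169.7326] [ 1.0097  0.0892 -0.6152] 0.08761470350170919 0.0 [  40.4312    3.4406  -16.0604   -0.0115  -70.4725 -120.1599]
trigger_pad 0.57 [217. 353.] [0.4789 0.1965 0.085 ] [[0.4071597160024111, 0.1469473554881957, 0.4242302945058551], [0.2049044410428581, 0.14159795447942725, -0.968485513225756]]
trigger_pad 0.26 [239. 377.] [0.4974 0.2267 0.085 ] [[0.4071597160024111, 0.1469473554881957, 0.4242302945058551], [0.2505714542794213, 0.22164045053555478, -0.942384983425931]]
owl 0.74 [268. 461.] [0.5318 0.3555 0.028 ] [[0.4071597160024111, 0.1469473554881957, 0.4242302945058551], [0.2680917300324113, 0.4487959034025757, -0.8524723229391642]]
owl_face 0.64 [294. 479.] [0.5316 0.3408 0.108 ] [[0.4071597160024111, 0.1469473554881957, 0.4242302945058551], [0.3180822063696622, 0.4954068824290338, -0.8083289743866373]]
seat diff 7.13264705882353 trigger diff 11.001045751633987 board ref 2.5403571428571428
```

The trigger pad is back at its rest position, the owl is still in place, and the arm is clear. Handing in.

```bash
python3 -c "
from plant import ctrl
print(ctrl.close_job())"
```

```text
the job is handed in; nothing more can be done
None
```

The job is handed in, and the judge returned no verdict. By my measurements the owl stands centred on the seat, facing the nozzle with its back to the backstop. The trigger was held home for at least 1.5 s and has sprung back, and the arm is clear at 38.5 s.

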